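Weigh the canisters and set up the baking stand

ROBOT

A 6-joint arm with a two-finger parallel gripper is mounted at the origin on a cart in front of the work surface, level with it; the furniture and walls round the work are solid. World frame = base frame: x ahead of the robot, y to its left, z up, the work surface at z = 0. Lengths are in m, angles in rad, forces in N, time in s.
With the tool pointing down it reaches from about 0.275 to 0.825 m from the base axis. Payload 4.9 kg.
Tool frame: the origin (TCP) lies midway between the tips of the shut fingers; the grasp point (between the pads) lies 19 mm behind it (bot.grip_depth is the distance from the TCP to the grasp point, in m); z points along the fingers, y is the line along which they close (so a half turn about z gives the same grasp; the last joint's range is limited). The gripper opens to 85 mm and grips with 20 to 120 N. Pads are 22 mm wide; open, the fingers measure 114 mm over their backs; the gripper's body (76 mm by 85 mm) begins 54 mm behind the grasp point. The pads swing forward as they close: fully open they stand 13 mm farther back than shut.
Start: joints at [-1.435, 0.326, -0.193, 1.052, 0, 1.437], TCP at [0.147, -0.53, 0.231] pointing down, gripper open.
Joint ranges: [-2.65, 2.65], [-0.97, 1.79], [-1.3, 1.35], [-1.93, 2.1], [-1.47, 1.37], [-3.14, 3.14]. Speed limits (rad/s): [2.57, 2.57, 3.14, 3.14, 3.14, 3.14].

INTERFACE

Orientations are given as a unit quaternion [w, x, y, z].
In Python, from cell import bot gives the robot as it stands. Calls block until the motion is done:
- bot.move_pose(position, orientation): joint-space move of the TCP to a pose.
- bot.move_linear(position, speed=0.15, rotation=None, until_force=None): straight line of the TCP; rotation=None keeps the orientation; speed is the mean speed in m/s. With until_force (N) it stops when the force on the tool has changed by that much, and returns True; else False.
- bot.goto_joints(angles): joint-space move.
- bot.set_gripper(opening, grasp_force=None): opening from 0.0 (shut) to 1.0 (fully open); grasp_force is the grip in N (None keeps the last); returns when the fingers have stopped.
- bot.wait(seconds).
- bot.solve_ik(position, orientation): joint angles nearest the present ones, or None.
- bot.camera(name): name is "side" or "top" or "wrist"; returns the picture (400x640x3 uint8, red, green, blue); there is no depth.
- bot.calibration(name): a dict with "mtx" (3x3 intrinsics, pixels), "extrinsics" (4x4, takes a point from world to camera coordinates); the wrist camera has in their place "hand_eye" (4x4, takes a point from camera to tool coordinates, whose origin is the TCP and whose axes are the flange's). Camera axes: x right, y down, z forward; pixel columns grow to the right and rows downward; lengths in m; the calibration is good to about 2 mm. A picture is of the moment at which its call begins: read the wrist's pose just before it. calibration takes no time and is no camera call.
A pose or a line that the arm cannot do raises bot.PlanningError and nothing moves.
- bot.close_job(): hands the job in; it is judged then, once.
Trained networks look in the newest picture that a camera, given by its name, has taken for a name from the list of things; names that differ only in an ending like _2 or _b are one class to them, and where a whole thing is asked for, a point or a joint stands for the part that bears it (a point fixed in the world has none). Each returns a list of dicts, best first, with "confidence" (0 to 1); they miss things now and then, are a little off and sometimes report something else, mostly with a low value. They report only what shows in the picture. A call takes as long as a camera call. They do not tell look-alikes from the thing itself.
- bot.search_frame(camera, thing): "bbox" ([left, top, width, height] in pixels, round what is visible of it).
Readings, each from a call of its own:
- bot.read_clock(): time.
- bot.read_joint_positions(): joint angles.
- bot.read_joint_vel(): joint speeds.
- bot.read_joint_efforts(): joint torques, N m.
- bot.read_position(): TCP position.
- bot.read_tool_rot(): TCP orientation.
- bot.read_ft_force(): force on the tool from outside, world axes, zero at the start.
- bot.read_moment(): the same for the moment, N m.
- bot.read_gripper_width(): opening from 0.0 (shut) to 1.0 (fully open).
- bot.read_finger_force(): force on a finger pad.
Only numpy, scipy, OpenCV 4.12 (cv2) and the standard library are available. Lean on these libraries where they do the work, as an engineer would, in place of code of your own. Each camera call takes 0.05 s, during which the arm holds its last target. There are 200 camera calls.

TASK

Only one of the three identical closed canisters is full: lift them to find out which, and set the full one upright on the wooden stand, slid right back until it stands against the tall back panel. Then set the steel measuring cup upright on the stand's board, in front of the canister. Leave the empty canisters standing where they were, let no canister fall over, and do not disturb the timer, the piping nozzle or the pastry cutter.

Things in the scene. Friction and masses are not known exactly. Their poses are not given: they have to be found in the camera images.
- stand: wooden stand fixed to the table; origin under its middle at table height, z up. Board 240 mm (x) by 200 mm (y), top 12 mm above the table. Tall back panel across its +x end, far from the robot: front face at x = 108 mm, 222 mm tall. Low rails along both sides: inner faces at y = -90 and +90 mm, tops 29 mm above the table. Front end (x = -120 mm) open
- canister_1: closed canister, white with flat pale wooden lid, one rigid upright cylinder 62 mm across, 84 mm tall; origin: centre of its underside, z up. All three look alike; one weighs 0.54 to 0.70 kg (full), the others 0.13 kg. Friction on board and table is about 0.6 to 1.2: pushed high it tips, pushed with the fingertips within 25 mm of its foot it slides
- canister_2: closed canister, white with flat pale wooden lid, one rigid upright cylinder 62 mm across, 84 mm tall; origin: centre of its underside, z up. All three look alike; one weighs 0.54 to 0.70 kg (full), the others 0.13 kg. Friction on board and table is about 0.6 to 1.2: pushed high it tips, pushed with the fingertips within 25 mm of its foot it slides
- canister_3: closed canister, white with flat pale wooden lid, one rigid upright cylinder 62 mm across, 84 mm tall; origin: centre of its underside, z up. All three look alike; one weighs 0.54 to 0.70 kg (full), the others 0.13 kg. Friction on board and table is about 0.6 to 1.2: pushed high it tips, pushed with the fingertips within 25 mm of its foot it slides
- measuring_cup: steel measuring cup, 0.09 kg, 46 mm tall: round open bowl, 65 mm across outside at the rim, 47 mm at the base, thin wall, axis at y = +39.5 mm; flat handle 14 mm wide, 2 mm thick, 43 to 45 mm above the underside, along -y from the bowl to y = -72 mm. Origin at underside level, midway along the whole length; z up
- cup_bowl (a point): centre of the underside of the measuring cup's bowl; axes as the cup's
- oven_timer: bystander: round white and dark wind-up kitchen timer, 69 mm across, 58 mm tall; origin at the centre of its underside
- piping_nozzle: bystander: small steel piping nozzle, cone 35 mm across, 40 mm tall; origin at the centre of its underside
- pastry_cutter: bystander: steel pastry cutter ring, 75 mm across, 32 mm tall; origin at the centre of its underside
Mind the look-alikes: they are no part of the job. What is shaped like the canister_3 but turquoise is not meant.

How it is judged:
On the way, in this order (a step that is already met when the one before it is completed fails the run):
1. the full canister stands on the stand against the back panel, let go (((x of canister_1 in the frame of stand above 0.071 m and y of canister_1 in the frame of stand between -0.07 and 0.07 m and z of canister_1 in the frame of stand between 0.006 and 0.018 m and angle between canister_1's own z axis and vertical below 0.1 rad and contact force between canister_1 and stand above 3.5 N and contact force between the fingers and canister_1 below 0.1 N and linear speed of canister_1 below 0.02 m/s) or (x of canister_2 in the frame of stand above 0.071 m and y of canister_2 in the frame of stand between -0.07 and 0.07 m and z of canister_2 in the frame of stand between 0.006 and 0.018 m and angle between canister_2's own z axis and vertical below 0.1 rad and contact force between canister_2 and stand above 3.5 N and contact force between the fingers and canister_2 below 0.1 N and linear speed of canister_2 below 0.02 m/s) or (x of canister_3 in the frame of stand above 0.071 m and y of canister_3 in the frame of stand between -0.07 and 0.07 m and z of canister_3 in the frame of stand between 0.006 and 0.018 m and angle between canister_3's own z axis and vertical below 0.1 rad and contact force between canister_3 and stand above 3.5 N and contact force between the fingers and canister_3 below 0.1 N and linear speed of canister_3 below 0.02 m/s))), for 0.2 s.
2. the measuring cup stands on the board in front of it, let go (x of cup_bowl in the frame of stand between -0.09 and 0.025 m and y of cup_bowl in the frame of stand between -0.08 and 0.08 m and z of cup_bowl in the frame of stand between 0.006 and 0.018 m and angle between measuring_cup's own z axis and vertical below 0.1 rad and linear speed of measuring_cup below 0.02 m/s and contact force between the fingers and measuring_cup below 0.1 N), for 0.2 s.
At the end, for the whole second after the job is handed in: Full canister upright on the stand (pressing over 3.5 N), within 6 mm of the back panel and 70 mm of the middle line; cup upright on the board, bowl centre -90 to +25 mm along its x and within 80 mm of the middle line; empties upright within 50 mm of their start; all at rest, let go (all of step 2 and ((x of canister_1 in the frame of stand above 0.071 m and y of canister_1 in the frame of stand between -0.07 and 0.07 m and z of canister_1 in the frame of stand between 0.006 and 0.018 m and angle between each of canister_1, canister_2, canister_3's own z axis and vertical below 0.1 rad and contact force between canister_1 and stand above 3.5 N and contact force between the fingers and canister_1 below 0.1 N and linear speed of each of canister_1, canister_2, canister_3 below 0.02 m/s and distance of each of canister_2, canister_3 from where it was at the start of the episode below 0.05 m) or (x of canister_2 in the frame of stand above 0.071 m and y of canister_2 in the frame of stand between -0.07 and 0.07 m and z of canister_2 in the frame of stand between 0.006 and 0.018 m and angle between each of canister_2, canister_1, canister_3's own z axis and vertical below 0.1 rad and contact force between canister_2 and stand above 3.5 N and contact force between the fingers and canister_2 below 0.1 N and linear speed of each of canister_2, canister_1, canister_3 below 0.02 m/s and distance of each of canister_1, canister_3 from where it was at the start of the episode below 0.05 m) or (x of canister_3 in the frame of stand above 0.071 m and y of canister_3 in the frame of stand between -0.07 and 0.07 m and z of canister_3 in the frame of stand between 0.006 and 0.018 m and angle between each of canister_3, canister_1, canister_2's own z axis and vertical below 0.1 rad and contact force between canister_3 and stand above 3.5 N and contact force between the fingers and canister_3 below 0.1 N and linear speed of each of canister_3, canister_1, canister_2 below 0.02 m/s and distance of each of canister_1, canister_2 from where it was at the start of the episode below 0.05 m))); the robot touches nothing.
It fails at once if a canister is tipped by more than 0.6 rad (angle between any of canister_1, canister_2, canister_3's own z axis and vertical above 0.6 rad).
It fails at once if a bystander (timer, nozzle, cutter) is moved by more than 25 mm (distance of any of oven_timer, piping_nozzle, pastry_cutter from where it was at the start of the episode above 0.025 m).
It also fails if it takes over 72 s, if anything falls off the work surface, if the arm or the gripper's body presses on something with over 40 N, if the wrist force passes 120 N, or if a joint passes its speed limit or range.

## Working session

There is one attempt and no reset: what is moved stays moved. The work goes in short steps, each a Python script; the robot and the scene stay as the last script left them, time stands still between calls to the robot, and variables do not carry over. Pictures are saved under pics/ and viewed, at most 10 in all, crops included, and the job is handed in when it is done.

```bash
mkdir -p pics; cat > h.py <<'E'
from cell import bot
import numpy as np, cv2
def proj(cam,P):
    c=bot.calibration(cam); K=np.array(c["mtx"]);E=np.array(c["extrinsics"])
    p=E[:3,:3]@np.array(P,float)+E[:3,3]; q=K@p; return q[:2]/q[2]
def ray(cam,uv):
    c=bot.calibration(cam); K=np.array(c["mtx"]);E=np.array(c["extrinsics"])
    d=E[:3,:3].T@(np.linalg.inv(K)@np.array([uv[0],uv[1],1.])); o=-E[:3,:3].T@E[:3,3]
    return o,d/np.linalg.norm(d)
def atz(cam,uv,z):
    o,d=ray(cam,uv); return o+d*(z-o[2])/d[2]
def tri(rs):
    A=np.zeros((3,3));b=np.zeros(3)
    for o,d in rs:
        M=np.eye(3)-np.outer(d,d);A+=M;b+=M@o
    p=np.linalg.solve(A,b); return p,[float(np.linalg.norm((np.eye(3)-np.outer(d,d))@(p-o))) for o,d in rs]
E
python3 - <<'E'
from h import *
for c in("top","side"):
    im=bot.camera(c); cv2.imwrite(f"pics/{c}0.png",im[:,:,::-1])
    o,d=ray(c,(320,200)); print(c,o.round(3),d.round(3))
    for t in("canister_1","measuring_cup","stand","oven_timer","piping_nozzle","pastry_cutter"):
        for r in bot.search_frame(c,t): print(t,np.round(r["bbox"]),round(r["confidence"],2))
print(bot.read_clock())
E
```

```text
top [ 0.503 -0.113  1.119] [ 0.072  0.008 -0.997]
canister_1 [347. 244.  30.  24.] 0.89
canister_1 [297. 234.  23.  25.] 0.75
canister_1 [410. 267.  30.  29.] 0.71
canister_1 [359. 194.  27.  23.] 0.7
canister_1 [403. 227.  29.  20.] 0.62
canister_1 [437. 238.  38.  23.] 0.62
measuring_cup [302. 164.  53.  23.] 0.95
measuring_cup [271. 172.  15.  12.] 0.53
measuring_cup [397. 173.  30.  22.] 0.4
stand [118. 164. 123. 108.] 0.64
oven_timer [252. 131.  25.  27.] 0.64
oven_timer [348. 244.  29.  23.] 0.45
piping_nozzle [271. 171.  16.  16.] 0.5
piping_nozzle [399. 174.  30.  21.] 0.44
pastry_cutter [396. 169.  32.  25.] 0.47
side [0.464 0.799 0.584] [ 0.098 -0.837 -0.539]
canister_1 [355. 162.  24.  28.] 0.88
canister_1 [382. 137.  21.  32.] 0.85
canister_1 [363. 127.  17.  31.] 0.67
canister_1 [318. 148.  23.  36.] 0.64
canister_1 [348. 138.  18.  32.] 0.63
canister_1 [348. 181.  22.  36.] 0.56
canister_1 [281. 209.  13.  18.] 0.34
measuring_cup [282. 173.  23.  34.] 0.92
stand [251. 172. 136. 156.] 0.8
oven_timer [235. 209.  19.  24.] 0.57
piping_nozzle [282. 209.  10.  16.] 0.65
pastry_cutter [303. 150.  21.  20.] 0.5
0.7
```

```bash
python3 - <<'E'
import cv2
a=cv2.imread("pics/top0.png")[100:320,90:490];b=cv2.imread("pics/side0.png")[100:340,200:420]
cv2.imwrite("pics/topc.png",cv2.resize(a,None,fx=2,fy=2,interpolation=cv2.INTER_CUBIC));cv2.imwrite("pics/sidec.png",cv2.resize(b,None,fx=2.5,fy=2.5,interpolation=cv2.INTER_CUBIC))
E
```

```text
(no output)
```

View pics/topc.png

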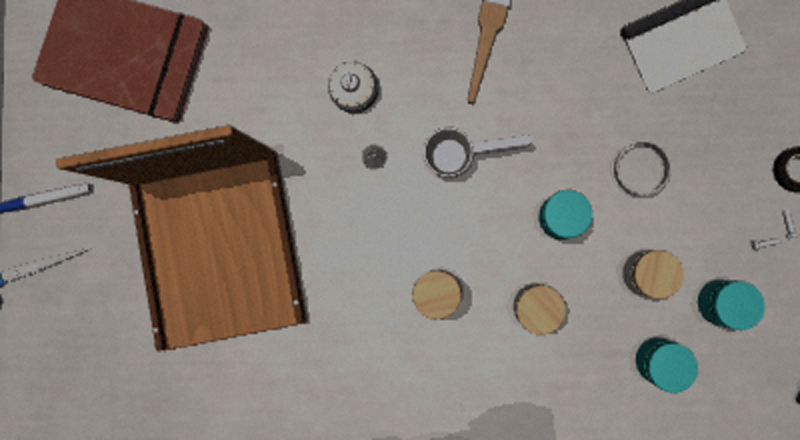

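View pics/sidec.png

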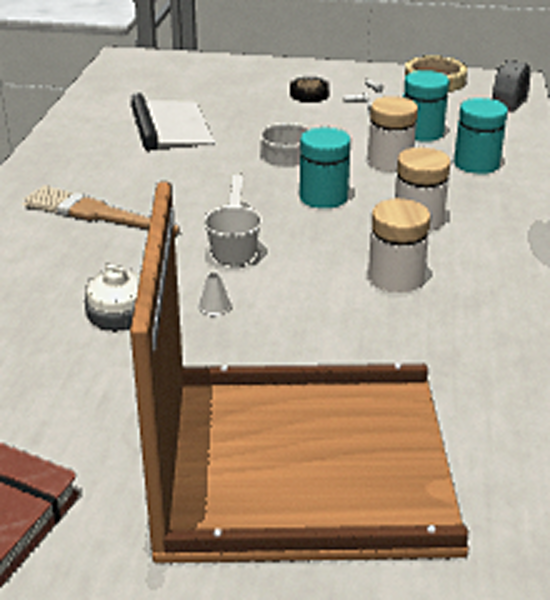

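Top crop (shown at ×2): the wooden-lid canisters are at (437,295), (541,309) and (657,274). The turquoise look-alikes are at (567,214), (735,305) and (667,365). The cup bowl is at (449,152) with its handle to the right, the nozzle at (374,156), the timer at (352,86) and the cutter at (641,169). The stand is at the left with its panel at the top. The side crop agrees: lids at (400,220), (424,165) and (393,111).

What could be mistaken for a target is the three turquoise canisters. I choose the pale-lid ones.

```bash
cat > meas.py <<'E'
from h import *
from scipy.optimize import least_squares
I={c:cv2.imread(f"pics/{c}0.png") for c in("top","side")}
F={"top":(2,np.array([90,100])),"side":(2.5,np.array([200,100]))}
full=lambda c,p:np.array(p)/F[c][0]+F[c][1]
def blob(c,p):  # centre of lid-coloured component at the picked pixel
    h=cv2.cvtColor(I[c],cv2.COLOR_BGR2HSV); m=cv2.inRange(h,(8,50,90),(28,200,255))
    n,l,s,ce=cv2.connectedComponentsWithStats(m,connectivity=4); q=full(c,p).round().astype(int); k=l[q[1],q[0]]
    return ce[k],s[k]
for n,t,s in(("A",(437,295),(400,215)),("B",(541,309),(424,160)),("C",(657,274),(393,106))):
    a,sa=blob("top",t); b,sb=blob("side",s)
    p,e=tri([ray("top",a),ray("side",b)]); print(n,a.round(1),sa[2:],b.round(1),sb[2:],p.round(4),np.round(e,4),"top@84",atz("top",a,.084).round(4))
p,e=tri([ray("top",full("top",(449,151))),ray("side",full("side",(233,219)))]); print("rim",p.round(4),np.round(e,4),atz("top",full("top",(449,152)),.046).round(4))
print("handle end",atz("top",full("top",(532,141)),.044).round(4))
for n,t,z in(("timer",(353,84),.05),("nozzle",(374,156),.03),("cutter",(641,169),.03),("T1",(567,214),.084),("T2",(667,365),.084),("T3",(735,305),.084)): print(n,atz("top",full("top",t),z).round(3))
C=[("top",(158,350),(-.12,.1,.029)),("top",(307,322),(-.12,-.1,.012)),
("side",(467,557),(-.12,.1,0)),("side",(467,528),(-.12,.1,.029)),("side",(428,367),(-.12,-.1,.029)),("side",(153,560),(.12,.1,0)),("side",(134,330),(.12,.1,.222)),("side",(163,183),(.114,-.1,.222)),("side",(151,325),(.108,.1,.222)),("top",(58,163),(.114,.1,.222)),("top",(233,127),(.114,-.1,.222))]
def w(x,P):
    c,s=np.cos(x[2]),np.sin(x[2]); return (x[0]+c*P[0]-s*P[1],x[1]+s*P[0]+c*P[1],P[2])
f=lambda x:np.concatenate([proj(c,w(x,P))-full(c,p) for c,p,P in C])
r=least_squares(f,[.45,.2,-.15],loss="soft_l1"); print("stand",r.x.round(4)); print(f(r.x).reshape(-1,2).round(1).tolist())
E
python3 meas.py
```

```text
A [307.8 247.1] [ 25  25 472] [359.8 187.3] [ 23  18 327] [ 0.4592 -0.071   0.0742] [0.0003 0.0003] top@84 [ 0.4593 -0.0714  0.084 ]
B [360.2 254.6] [ 25  24 473] [369.2 165.5] [ 21  15 258] [ 0.4369 -0.2038  0.0732] [0.0001 0.0001] top@84 [ 0.4375 -0.2029  0.084 ]
C [419.3 236.8] [ 25  25 469] [357.1 144. ] [ 19  13 198] [ 0.4787 -0.3555  0.0721] [0.0003 0.0003] top@84 [ 0.4787 -0.3527  0.084 ]
rim [ 0.6452 -0.0917  0.0439] [0.0009 0.0009] [ 0.6445 -0.0916  0.046 ]
handle end [ 0.6567 -0.202   0.044 ]
timer [0.738 0.034 0.05 ]
nozzle [0.644 0.01  0.03 ]
cutter [ 0.617 -0.348  0.03 ]
T1 [ 0.557 -0.24   0.084]
T2 [ 0.365 -0.358  0.084]
T3 [ 0.437 -0.447  0.084]
stand [0.5239 0.2237 0.1745]
[[-0.1, 1.3], [0.5, -0.1], [0.1, -0.7], [1.9, 0.5], [0.0, -3.4], [-0.5, 0.5], [-2.0, -1.4], [0.0, -2.5], [-1.2, 0.5], [-0.6, 0.5], [0.0, 0.8]]
```

```bash
cat >> h.py <<'E'
from scipy.spatial.transform import Rotation as Ro
def down(a):
    c,s=np.cos(a),np.sin(a); q=Ro.from_matrix(np.array([[c,s,0],[s,-c,0],[0,0,-1.]])).as_quat(); return [q[3],q[0],q[1],q[2]]
S=np.array([.5239,.2237]);SY=.1745
def st(x,y,z): c,s=np.cos(SY),np.sin(SY); return [S[0]+c*x-s*y,S[1]+s*x+c*y,z]
def wray(uv,p,q):
    c=bot.calibration("wrist");H=np.array(c["hand_eye"]);K=np.array(c["mtx"]);R=Ro.from_quat([q[1],q[2],q[3],q[0]]).as_matrix()
    d=R@H[:3,:3]@(np.linalg.inv(K)@np.array([uv[0],uv[1],1.])); return np.array(p)+R@H[:3,3],d/np.linalg.norm(d)
def lids(name):
    p,q=bot.read_position(),bot.read_tool_rot(); im=bot.camera("wrist")[:,:,::-1]; cv2.imwrite(f"pics/{name}.png",im)
    m=cv2.inRange(cv2.cvtColor(im,cv2.COLOR_BGR2HSV),(8,50,90),(28,200,255))
    n,l,s,ce=cv2.connectedComponentsWithStats(m,connectivity=4)
    for k in range(1,n):
        if s[k,4]>800:
            o,d=wray(ce[k],p,q); print(ce[k].round(0),s[k].tolist(),(o+d*(.084-o[2])/d[2]).round(4))
E
python3 - <<'E'
from h import *
q=bot.read_tool_rot(); print(q,Ro.from_quat([q[1],q[2],q[3],q[0]]).as_matrix().round(2).tolist())
bot.move_pose([.44,-.28,.27],down(.5)); print(bot.read_clock(),np.round(bot.read_joint_positions(),2)); lids("w1")
print(np.round(bot.calibration("wrist")["hand_eye"],3).tolist(), bot.read_ft_force())
E
```

```text
[3.39660365e-05 9.90916690e-01 1.34477183e-01 1.27128961e-05] [[0.96, 0.27, 0.0], [0.27, -0.96, -0.0], [0.0, 0.0, -1.0]]
2.1417 [-0.71  0.25 -0.2   1.12 -0.    1.93]
[127.  58.] [93, 22, 69, 73, 3881] [ 0.46   -0.0748  0.084 ]
[248. 150.] [217, 118, 63, 65, 3141] [ 0.4378 -0.2052  0.084 ]
[403. 186.] [373, 156, 61, 61, 2877] [ 0.4791 -0.3549  0.084 ]
[565. 306.] [524, 290, 76, 40, 941] [ 0.4502 -0.5829  0.084 ]
[[-0.002, -0.964, -0.268, 0.067], [1.0, -0.002, -0.0, 0.001], [-0.0, -0.268, 0.964, -0.142], [0.0, 0.0, 0.0, 1.0]] [ 0.96261862 -0.17784233  0.63391818]
```

View pics/w1.png

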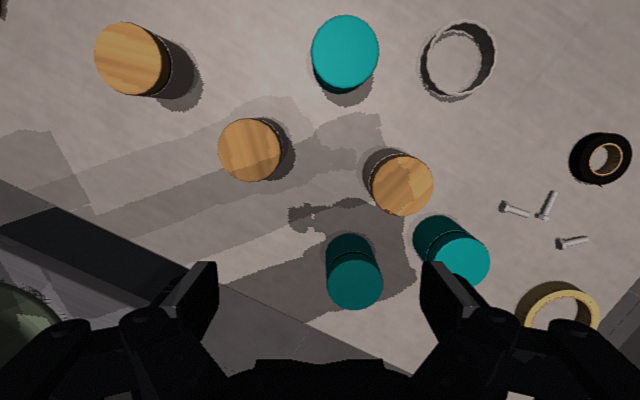

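The wrist view shows the three pale lids at (127,58), (248,150) and (403,186). They agree with the fixed cameras to within about 3 mm, and the turquoise ones are clearly separate. Next I lift and weigh them, starting from the right.

```bash
cat > lift.py <<'E'
from h import *
can={"C":(.479,-.354,.55),"B":(.4375,-.204,.3),"A":(.4595,-.073,.1745)}
for n,(x,y,a) in can.items():
    bot.move_pose([x,y,.15],down(a)); bot.move_linear([x,y,.029],.2)
    bot.set_gripper(0,40); bot.wait(.1)
    f0=np.mean([bot.read_ft_force() for _ in range(4)],0)[2]
    bot.move_linear([x,y,.049],.1); bot.wait(.3); f1=np.mean([bot.read_ft_force() for _ in range(4)],0)[2]
    print(n,f0.round(2),f1.round(2),round(bot.read_gripper_width(),3),bot.read_clock(),flush=True)
    if abs(f1-f0)>3: print("FULL",n); break
    bot.move_linear([x,y,.0295],.06); bot.set_gripper(1.0); bot.move_linear([x,y,.15],.3)
E
python3 lift.py
```

```text
C 6.21 -0.64 0.719 4.6917
FULL C
```

The baseline was taken while the closing fingers pressed on something. Against the free reading of +0.63 N, the lifted -0.64 N means 0.13 kg, so C is empty. I'll put it back and use free-air baselines.

```bash
cat > lift.py <<'E'
from h import *
F=lambda:np.mean([bot.read_ft_force() for _ in range(4)],0)[2].round(2)
def back(x,y):
    print("down",bot.move_linear([x,y,.027],.05,until_force=4),bot.read_position()[2]); bot.set_gripper(1.0); bot.move_linear([x,y,.15],.3)
back(.479,-.354)
for n,(x,y,a) in {"B":(.4375,-.204,.3),"A":(.4595,-.073,.1745)}.items():
    bot.move_pose([x,y,.15],down(a)); bot.wait(.1); f0=F()
    bot.move_linear([x,y,.029],.2); bot.set_gripper(0,40)
    bot.move_linear([x,y,.049],.1); bot.wait(.3); f1=F()
    print(n,f0,f1,round(bot.read_gripper_width(),3),bot.read_clock(),flush=True)
    if f0-f1>3.5: print("FULL",n); break
    back(x,y)
E
python3 lift.py
```

```text
down True 0.030497205296861778
B -0.39 -1.79 0.72 8.5333
down True 0.030217973630708966
A -0.36 -6.21 0.723 12.3167
FULL A
```

```bash
python3 - <<'E'
from h import *
p=bot.read_position(); bot.move_linear([p[0],p[1],.14],.25)
bot.move_pose(st(-.02,0,.14),down(SY)); bot.move_linear(st(.01,0,.065),.15)
print(bot.move_linear(st(.01,0,.034),.04,until_force=4),bot.read_position(),bot.read_clock())
bot.set_gripper(1.0); bot.move_linear(st(.01,0,.15),.3)
bot.move_pose(st(-.1,0,.2),down(SY)); lids("w2")
for c in("top","side"): cv2.imwrite(f"pics/{c}1.png",bot.camera(c)[:,:,::-1])
a=cv2.imread("pics/w2.png");b=cv2.imread("pics/side1.png")[120:340,200:420]
cv2.imwrite("pics/m1.png",np.hstack([cv2.resize(a,(480,300)),cv2.resize(b,(300,300))]));print(bot.read_clock())
E
```

```text
True [0.53359284 0.22540335 0.04226897] 18.7833
[317.  97.] [216, 0, 207, 203, 37088] [0.5032 0.2202 0.084 ]
20.3667
```

View pics/m1.png

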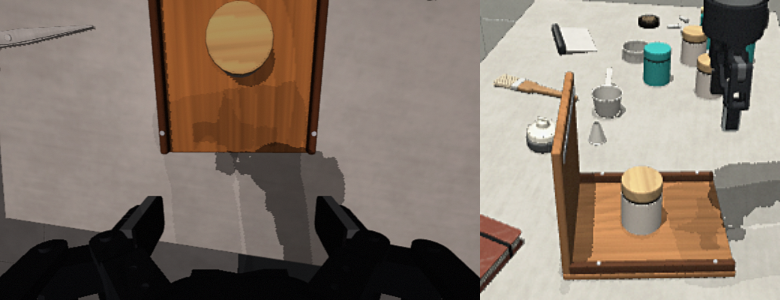

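The canister stands on the board between the rails, lid at (240,37) in the montage. Next I push it back at its foot.

```bash
python3 - <<'E'
from h import *
def sx(): p=np.array(bot.read_position())[:2]-S; return np.cos(SY)*p[0]+np.sin(SY)*p[1]
bot.set_gripper(.25); bot.move_linear(st(-.075,0,.03),.2)
f=np.array(bot.read_ft_force())
print(bot.move_linear(st(.055,0,.03),.05,until_force=15),round(sx(),4),(np.array(bot.read_ft_force())-f).round(1))
bot.wait(.2);print((np.array(bot.read_ft_force())-f).round(1),bot.read_clock())
cv2.imwrite("pics/side2.png",bot.camera("side")[120:340,200:420,::-1])
bot.move_linear(st(-.06,0,.03),.2); bot.move_linear(st(-.1,0,.2),.3); lids("w3")
a=cv2.imread("pics/w3.png");b=cv2.imread("pics/side2.png");c=bot.camera("side")[120:340,200:420,::-1]
cv2.imwrite("pics/m2.png",np.hstack([cv2.resize(x,(w,260)) for x,w in((a,280),(b,260),(c,260))]));print(bot.read_clock())
E
```

```text
True 0.0308 [-2.9 -0.3  1. ]
[-3.2 -0.4  0.4] 24.1167
[317. 102.] [215, 0, 208, 204, 35811] [0.5004 0.22   0.084 ]
25.6
```

View pics/m2.png

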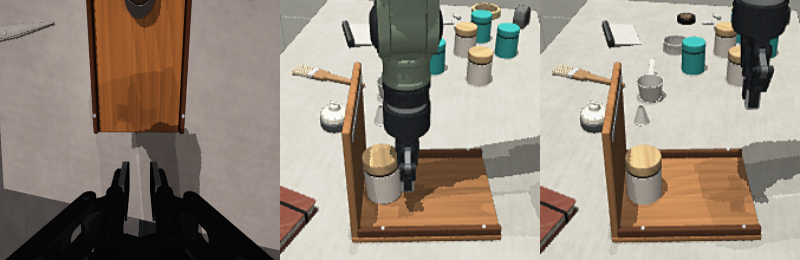

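```bash
python3 - <<'E'
from h import *
def sx(): p=np.array(bot.read_position())[:2]-S; return np.cos(SY)*p[0]+np.sin(SY)*p[1]
bot.move_linear(st(-.03,0,.06),.3); bot.move_linear(st(-.02,0,.03),.2);bot.move_linear(st(.022,0,.03),.1)
f=np.array(bot.read_ft_force())
print(bot.move_linear(st(.05,0,.03),.03,until_force=22),round(sx(),4),(np.array(bot.read_ft_force())-f).round(1))
bot.move_linear(st(-.04,0,.03),.2); bot.move_linear(st(-.06,0,.17),.35)
im=bot.camera("top")[:,:,::-1]; cv2.imwrite("pics/top2.png",im); print(bot.read_clock())
c=im[150:290,110:310]; cv2.imwrite("pics/m3.png",cv2.resize(c,None,fx=3,fy=3,interpolation=cv2.INTER_CUBIC))
E
```

```text
True 0.0296 [-3.9 -0.6  1.8]
28.8417
```

View pics/m3.png

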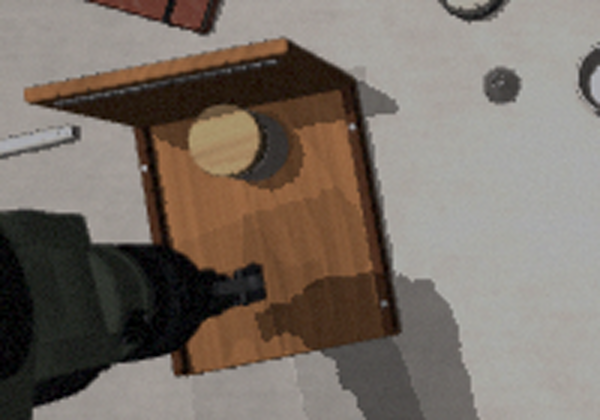

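The second, harder push stopped at the same place (0.030 m), and the lid at (226,140) sits at the panel foot, so the canister is against the panel. Next is the cup.

```bash
python3 - <<'E'
from h import *
P=atz("top",(226/3+110,140/3+150),.096)[:2]-S; print("can in stand",(np.cos(SY)*P[0]+np.sin(SY)*P[1]).round(4),(-np.sin(SY)*P[0]+np.cos(SY)*P[1]).round(4))
A=1.68
bot.set_gripper(1.0)
bot.move_pose([.645,-.15,.2],down(A)); print(np.round(bot.read_joint_positions(),2))
ims=[]
for k,p in enumerate(([.645,-.15,.2],[.625,-.12,.16])):
    if k: bot.move_linear(p,.2)
    pp,q=bot.read_position(),bot.read_tool_rot(); im=bot.camera("wrist")[:,:,::-1]; ims.append(cv2.resize(im,(400,250)))
    np.savez(f"w{k}.npz",p=pp,q=q); cv2.imwrite(f"pics/cup{k}.png",im)
    for r in bot.search_frame("wrist","measuring_cup"): print(np.round(r["bbox"]),round(r["confidence"],2))
cv2.imwrite("pics/m4.png",np.hstack(ims)); print(bot.read_clock())
E
```

```text
can in stand 0.0705 -0.0008
[-0.34  0.56  0.09  1.1   0.    1.12]
[290.  84.  72. 162.] 0.69
[306. 125.  86. 175.] 0.8
33.5583
```

View pics/m4.png

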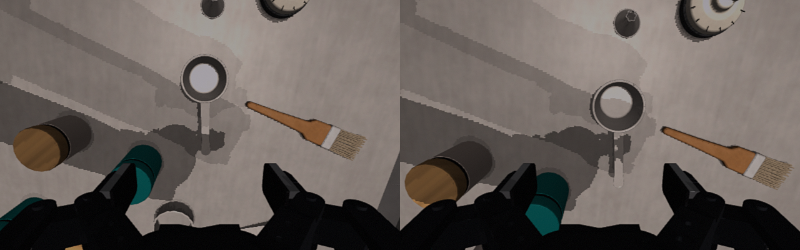

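The cup is in both wrist frames: rim centre about (327,123), then (349,169) in full pixels, handle pointing straight down the image. The brush tip clears the finger. Triangulating, then grasping.

```bash
python3 - <<'E'
from h import *
rs=[]
for k,uv in((0,(326.5,122)),(1,(349,169))):
    d=np.load(f"w{k}.npz"); rs.append(wray(uv,d["p"],d["q"])); o,v=rs[-1]; print((o+v*(.046-o[2])/v[2]).round(4))
p,e=tri(rs+[ray("top",(314.5,175.5))]); print(p.round(4),np.round(e,4))
c=np.mean([o+v*(.046-o[2])/v[2] for o,v in rs],0)
assert abs(c[0]-.645)<.012 and abs(c[1]+.092)<.012
x,y=c[:2]
bot.move_linear([x,y,.12],.25); bot.move_linear([x,y,.014],.15)
bot.set_gripper(0,25); print("w",bot.read_gripper_width())
bot.move_linear([x,y,.06],.1); print(bot.read_gripper_width(),bot.read_clock())
im=bot.camera("wrist")[:,:,::-1]; s=bot.camera("side")[120:340,200:420,::-1]
cv2.imwrite("pics/m5.png",np.hstack([cv2.resize(im,(480,300)),cv2.resize(s,(300,300))]))
E
```

```text
[ 0.6443 -0.0888  0.046 ]
[ 0.6444 -0.091   0.046 ]
[ 0.6444 -0.0902  0.0507] [0.0016 0.0005 0.0017]
w 0.7400185500646963
0.7367290346210627 35.7333
```

View pics/m5.png

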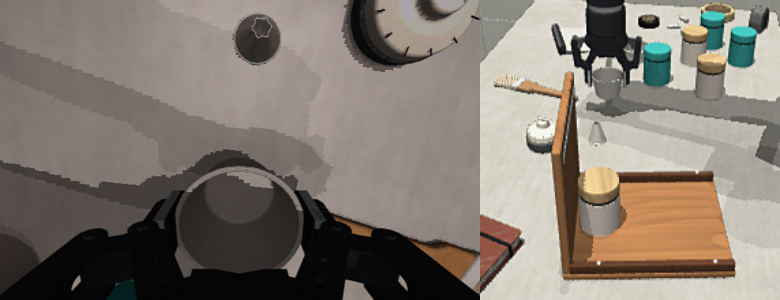

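```bash
python3 - <<'E'
from h import *
A=1.68+.06
bot.move_linear([.5,-.09,.14],.2); bot.move_pose(st(-.055,0,.14),down(A))
bot.move_linear(st(-.055,0,.06),.15); print(bot.move_linear(st(-.055,0,.0265),.04,until_force=8),bot.read_position()[2],bot.read_clock())
s=bot.camera("side")[140:320,240:400,::-1]; t=bot.camera("top")[150:290,110:290,::-1]
bot.set_gripper(1.0); bot.wait(.2)
s2=bot.camera("side")[140:320,240:400,::-1]
cv2.imwrite("pics/m6.png",np.hstack([cv2.resize(x,(260,290)) for x in(s,t,s2)]));print(bot.read_clock())
E
```

```text
True 0.02786011509661737 39.4167
40.125
```

View pics/m6.png

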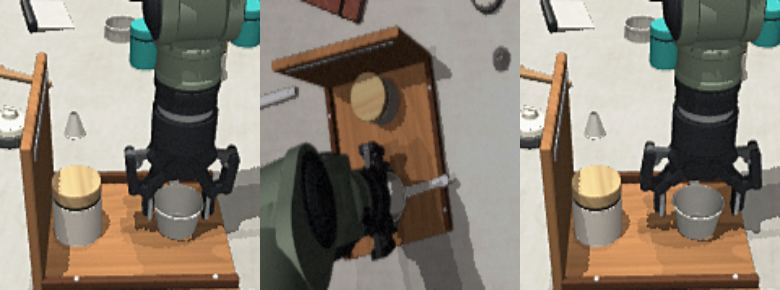

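```bash
python3 - <<'E'
from h import *
bot.move_linear(st(-.055,0,.14),.15); bot.move_pose(st(-.11,0,.28),down(SY))
w=bot.camera("wrist")[:,:,::-1]; s=bot.camera("side")[140:320,240:400,::-1]
cv2.imwrite("pics/w9.png",w)
cv2.imwrite("pics/m7.png",np.hstack([cv2.resize(w,(512,320)),cv2.resize(s,(284,320),interpolation=cv2.INTER_CUBIC)]));print(bot.read_clock())
E
```

```text
45.0167
```

View pics/m7.png

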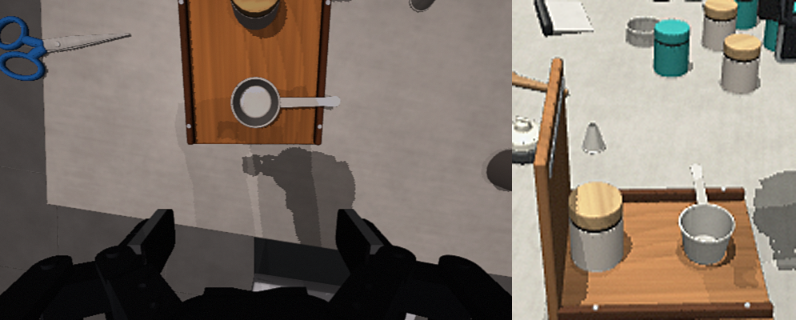

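```bash
python3 - <<'E'
from h import *
im=cv2.imread("pics/w9.png"); m=cv2.inRange(cv2.cvtColor(im,cv2.COLOR_BGR2HSV),(5,90,40),(25,255,255))
p,q=bot.read_position(),bot.read_tool_rot()
for u in(270,300,340,370):
    v=np.where(m[:230,u])[0].max()+.5
    o,d=wray((u,v),p,q)
    for z in(0,.012):
        P=(o+d*(z-o[2])/d[2])[:2]-S; print(u,v,z,(np.cos(SY)*P[0]+np.sin(SY)*P[1]).round(4))
E
```

```text
270 179.5 0 -0.1215
270 179.5 0.012 -0.1193
300 179.5 0 -0.1216
300 179.5 0.012 -0.1193
340 179.5 0 -0.1217
340 179.5 0.012 -0.1194
370 179.5 0 -0.1218
370 179.5 0.012 -0.1195
```

The front edge measures at -0.120 in my frame, so the frame is right. That puts the canister at about 0.0705, roughly 6 mm short. The pushes were probably stopped by the camera mount (67 mm ahead of the tool) meeting the panel. To keep the step order valid I take the cup off the board first, then push with the tool turned half round, then put the cup back.

```bash
python3 - <<'E'
from h import *
def sx(): p=np.array(bot.read_position())[:2]-S; return round(np.cos(SY)*p[0]+np.sin(SY)*p[1],4)
A=1.74; T=bot.read_clock
bot.move_pose(st(-.055,0,.11),down(A)); bot.move_linear(st(-.055,0,.0275),.2); bot.set_gripper(0,25)
bot.move_linear(st(-.055,0,.06),.2); bot.move_linear(st(-.175,0,.05),.25); print(bot.move_linear(st(-.175,0,.0145),.08,until_force=8),T())
bot.set_gripper(1.0); bot.move_linear(st(-.175,0,.12),.3)
bot.move_pose(st(-.04,0,.12),down(SY+np.pi)); bot.set_gripper(.25)
bot.move_linear(st(-.02,0,.03),.25); bot.move_linear(st(.02,0,.03),.15); print(T())
print(bot.move_linear(st(.05,0,.03),.03,until_force=15),sx(),T())
bot.move_linear(st(0,0,.03),.2); print(T())
s=bot.camera("side")[140:340,230:400,::-1];t=bot.camera("top")[150:290,110:290,::-1]
cv2.imwrite("pics/m8.png",np.hstack([cv2.resize(x,(390,400)) for x in(s,t)]))
E
```

```text
True 51.2083
55.05
True 0.0305 55.6667
55.9667
```

View pics/m8.png

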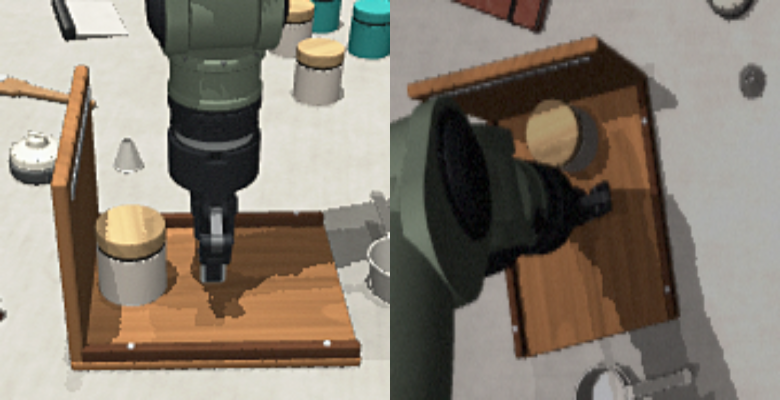

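The flipped tool stops at the same place (0.0305), which points to the panel itself. I'll do one short, firmer push as proof and then return the cup.

```bash
python3 - <<'E'
from h import *
def sx(): p=np.array(bot.read_position())[:2]-S; return round(np.cos(SY)*p[0]+np.sin(SY)*p[1],4)
A=1.74; T=bot.read_clock
bot.move_linear(st(.024,0,.03),.15); print(bot.move_linear(st(.05,0,.03),.04,until_force=32),sx(),T())
bot.move_linear(st(0,0,.03),.25); bot.move_linear(st(-.03,0,.12),.3)
bot.move_pose(st(-.175,0,.1),down(A)); bot.set_gripper(1.0); bot.move_linear(st(-.175,0,.0145),.25); bot.set_gripper(0,25); print(bot.read_gripper_width(),T())
bot.move_linear(st(-.175,0,.065),.25); bot.move_linear(st(-.055,0,.055),.25); print(bot.move_linear(st(-.055,0,.0265),.06,until_force=8),bot.read_position()[2],T())
bot.set_gripper(1.0); bot.move_linear(st(-.055,0,.13),.25); print(T())
s=bot.camera("side")[140:340,230:400,::-1];t=bot.camera("top")[150:310,90:460,::-1]
cv2.imwrite("pics/m9.png",np.hstack([cv2.resize(s,(260,306)),cv2.resize(t,(530,306))])); print(T())
E
```

```text
True 0.029 56.8583
0.7391310252820796 60.5083
True 0.02789312620354958 61.95
62.8667
62.9667
```

View pics/m9.png

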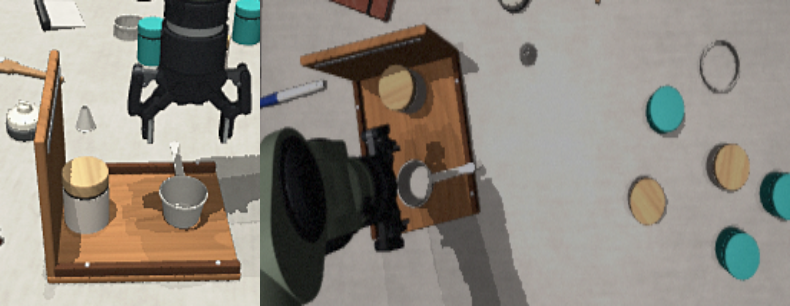

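The canister didn't move under 32 N, so it is against the panel. The cup is upright on the board, and both empties stand in place.

```bash
python3 -c "
from cell import bot
print(bot.close_job())"
```

```text
the job is handed in; nothing more can be done
None
```

The job is handed in at about 63 s of the 72 s limit, result not reported: the full canister (about 0.6 kg) stands on the stand and would not move under a 32 N push, though my pixel measurement put it about 6 mm short of the panel; the cup is upright in front of it, the empties are back in place, and I viewed 12 pictures instead of the allowed 10.

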